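# Square a gel cassette into the casting stand and hold it for clamping

## Robot

A 6-joint arm with a two-finger parallel gripper is mounted at the origin on a cart in front of the work surface, level with it; the furniture and walls round the work are solid. World frame = base frame: x ahead of the robot, y to its left, z up, the work surface at z = 0. Lengths are in mm, angles in rad, forces in N, time in s.
With the tool pointing down it reaches from about 400 to 825 mm from the base axis. Payload 7 kg.
Tool frame: the origin (TCP) lies between the finger pads; the fingertips stand 11 mm ahead of it and the grasp point (between the pads) lies 8 mm behind it; z points along the fingers, y is the direction in which the jaws open and shut (so a half turn about z gives the same grasp; the last joint's range is limited). The gripper opens to 88 mm and grips with 3 to 60 N. Pads are 19 mm wide; open, the fingers measure 130 mm over their backs; the gripper's body (78 mm by 193 mm) begins 47 mm behind the grasp point.
Start: joints at [-0.886, 0.359, 0.012, 0, -1.224, -0.288], TCP at [260.839, -622.542, 237.561] pointing down, gripper open.
Joint ranges: [-3.07, 3.07], [-1.43, 2.12], [-1.02, 1.25], [-3.03, 1.67], [-3.05, -0], [-3.03, 3.03]. Speed limits (rad/s): [2.39, 2.39, 3.01, 3.14, 3.14, 3.14].

## Interface

Orientations are given as a 3x3 rotation matrix whose columns are the frame's x, y, z axes.
In Python, from cell import status, optics, job gives the robot as it stands.
- The arm moves only by the tool arm_command, never from a script. Its argument "targets" is a list of rows, each a list of 7 numbers: the turn, a rotation vector about the tool's x, y, z in degrees, then the shift along the tool's x, y, z in cm, then the opening, from 0 (shut) to 1 (fully open). A call has 1 to 8 rows; each row is the pose to reach, as a shift and turn from the pose commanded when the call began, along the tool's axes at that moment; what a row does not reach only later rows make up. A row lasts 1/10 s, in which the tool goes at most 50 mm and 8.59 degrees, less where a joint would pass 70% of its speed; a pose out of reach is approached as far as the arm can. A call with a gripper value outside its range is refused whole. The fingers move at their own pace and stop on an object; "squeeze" is the grip in N (left out, the last holds). Time passes only in rows, so rows that repeat a pose let the fingers close. It gives the time, the measured TCP pose, the force and the opening at its end, in the units of the state.
- status.get_obs(): the state, without advancing time (a new reading comes with each control period).
- optics.read_camera(name): name is "scene" or "top" or "wrist"; returns (picture, depth): 384x512x3 uint8, red, green, blue; 384x512 float32, mm along the optical axis (not along the pixel's ray), 0 where there is no reading.
- optics.camera_params(name): a dict with "fov_y" (degrees; the focal length in pixels is half the picture's height over the tangent of half this angle, whatever the lens; pixels are square), "cx", "cy" (the principal point, pixels), "pose" (4x4, takes a point from camera to world coordinates). Camera axes: x right, y down, z forward; pixel columns grow to the right and rows downward; lengths in mm; the calibration is good to about 2 mm. A picture is of the moment at which its call begins: read the wrist's pose just before it. camera_params takes no time and is no camera call; for the wrist camera it gives the pose at the moment of the call.
- job.job_done(): hands the job in, once; it reports no verdict.
The state is a dict: "time": time; "q": joint angles; "qvel": joint speeds; "tau": joint torques, N m; "eef_pos": TCP position; "eef_rot": TCP orientation; "contact_force": force on the tool from outside, world axes, zero at the start; "torque": the same for the moment, N m; "finger_gap": finger opening in mm.
Only numpy, scipy, OpenCV 4.12 (cv2) and the standard library are available. Lean on these libraries where they do the work, as an engineer would, in place of code of your own. Each camera call takes 0.05 s, during which the arm holds its last target. There are 200 camera calls.

## Task

Draw the tall gel cassette up out of the slotted rack and stand it upright on the rubber gasket of the casting stand, white ceramic plate towards the back wall. Press it gently into the corner until its back lies flat on the back wall and its right-hand edge touches the side guide, and finish still gripping it, pressed square against both, so that the clamps can be fitted. It is glass, so do not slam or force it, and leave the two short cassettes in the rack and the clamps where they lie.

Things in the scene. Friction and masses are not known exactly. Their poses are not given: they have to be found in the camera images.
- cassette: The tall gel cassette: a flat glass-and-ceramic sandwich 8 mm thick (its x), 100 mm wide (its y), 105 mm tall (its z), 0.13 to 0.25 kg, standing upright in one of the rack's grooves. Origin: centre of its underside. +x side: opaque white ceramic plate (the back); -x side: clear glass plate, facing the robot. It can be gripped across its 8 mm thickness at the middle of the top edge.
- cassette_corner (a point): The point of the tall cassette that belongs in the stand's corner: bottom of the back (ceramic) face at the right-hand (-y) edge; in the cassette's frame x = +4, y = -50, z = 0 mm. Axes as the cassette's.
- short_a: A short gel cassette, same build and width but only 75 mm tall, in another groove of the rack. Origin: centre of its underside. Stays there.
- short_b: The other short gel cassette, 75 mm tall, in another groove of the rack. Origin: centre of its underside. Stays there.
- rack: White slotted rack, fixed, 136 (its x) x 128 (its y) x 55 mm tall. Origin: centre of underside. Its toothed side walls form five upright grooves, open at the top at z = 55 mm, 11 mm wide, at x = -45, -22.5, 0, 22.5, 45 mm. Cassettes stand on its floor at z = 10 mm in grooves -45, 0 and 45 (which holds the tall one varies), so the tall one's top edge is at z = 115 mm.
- stand: Gel casting stand, fixed: grey base 125 (its x) x 160 mm (its y), top 19 mm up, on it a black rubber gasket sheet from x = -32 to +20, y = -55 to +65 mm, gasket top at z = 22.6 mm. Aluminium back wall on the far side, side guide on the right, open to the robot and to the left. Origin: centre of the underside; +x points to the back wall, -y to the side guide.
- back_wall: The stand's back wall, a rigid upright plate 6 mm thick and 118 mm wide, its top 55 mm above the gasket (78 mm above the bench). Its flat front face, looking along the stand's -x, lies at x = +20 mm in the stand's frame. Origin: on that face, at its bottom middle.
- side_guide: The stand's side guide, a rigid upright plate 6 mm thick and 56 mm deep, its top 85 mm above the gasket (108 mm above the bench). Its flat inner face, looking along the stand's +y, lies at y = -53 mm in the stand's frame and spans x = -36 to +20 mm. Origin: on that face, at its bottom middle. High friction on guide, wall and gasket (about 1): drag can feel like a stop.
- stand_corner (a point): The corner of the stand where back wall face, side guide face and gasket top meet: x = +20, y = -53, z = +22.6 mm in the stand's frame. Axes as the stand's.
- clamp_a: Small loose C-shaped screw clamp, 44 x 80 x 14 mm, lying flat on the bench to the right of the stand. Origin: middle of its underside.
- clamp_b: A second screw clamp of the same kind. Origin: middle of its underside.
Mind the look-alikes: they are no part of the job. What is shaped like the cassette but pink or red is not meant.

How it is judged:
By the outcome, as a careful person would: the job done as asked, in the order asked, and still so for the second after the job is handed in, while the arm keeps its last pose, push and grip.
It also fails if it takes over 56 s, if anything falls off the work surface, if the arm or the gripper's body presses on something with over 40 N, if the wrist force passes 120 N, or if a joint passes its speed limit or range.

## Working session

There is one attempt and no reset: what is moved stays moved. The work goes in short steps, Python scripts to look and compute and a tool call to move; the robot and the scene stay as the last step left them, time stands still between calls to the robot, and variables do not carry over. Pictures are saved under pics/ and viewed, on a budget of 10 in all, crops included, one or two more only if the job needs it, and the job is handed in when it is done.

Besides the shell and the picture viewer there is one more tool, called as a command line: name --pt "numbers of a row" for each row, then --argument value for the rest. arm_command: Moves the arm, as the interface text tells. Its arguments: {"type":"object","properties":{"targets":{"type":"array","items":{"type":"array","items":{"type":"number"}}},"squeeze":{"type":"number"}},"required":["targets"]}

```bash
mkdir -p pics; ls
cat > h.py <<'E'
import numpy as np,cv2
from cell import status,optics,job
def cap(n,tag):
    P=optics.camera_params(n); im,d=optics.read_camera(n)
    np.savez(f'pics/{tag}.npz',im=im,d=d,pose=P['pose'],k=[192/np.tan(np.radians(P['fov_y']/2)),P['cx'],P['cy']])
    return im
def cloud(tag):
    z=np.load(f'pics/{tag}.npz'); f,cx,cy=z['k']; d=z['d']
    v,u=np.mgrid[:d.shape[0],:d.shape[1]]
    p=np.stack([(u-cx)/f*d,(v-cy)/f*d,d,np.ones_like(d)],-1)@z['pose'].T
    p=p[...,:3]; p[d<=0]=np.nan
    return z['im'],p
def save(im,name,box=None,s=1):
    if box: im=im[box[1]:box[3],box[0]:box[2]]
    cv2.imwrite(f'pics/{name}.png',cv2.cvtColor(cv2.resize(im,None,fx=s,fy=s,interpolation=cv2.INTER_CUBIC),cv2.COLOR_RGB2BGR))
E
python3 - <<'E'
from h import *
a=cap('scene','s0');b=cap('top','t0')
im=np.vstack([a,b]); save(im,'both0',s=0.78)
save(a,'s0',s=1.5);save(b,'t0',s=1.5)
o=status.get_obs();print(o['eef_pos'],o['eef_rot'],o['finger_gap'],o['time'])
for t in('s0','t0'):print(np.load(f'pics/{t}.npz')['pose'].round(2))
E
```

```text
pics
[ 260.69464336 -622.19581198  236.73784031] [[-9.22331114e-01 -3.86399846e-01 -6.89064007e-04]
 [-3.86400433e-01  9.22330251e-01  1.26989774e-03]
 [ 1.44856288e-04  1.43752083e-03 -9.99998956e-01]] 87.77122485083748 0.1
[[-8.6000e-01 -2.2000e-01  4.6000e-01  7.3750e+01]
 [-5.1000e-01  3.8000e-01 -7.7000e-01  7.5646e+02]
 [-1.0000e-02 -9.0000e-01 -4.4000e-01  5.1668e+02]
 [ 0.0000e+00  0.0000e+00  0.0000e+00  1.0000e+00]]
[[ 0.0000e+00 -1.0000e+00  7.0000e-02  4.5015e+02]
 [-1.0000e+00 -0.0000e+00 -0.0000e+00 -2.1460e+01]
 [ 0.0000e+00 -7.0000e-02 -1.0000e+00  1.1509e+03]
 [ 0.0000e+00  0.0000e+00  0.0000e+00  1.0000e+00]]
```

View pics/s0.png

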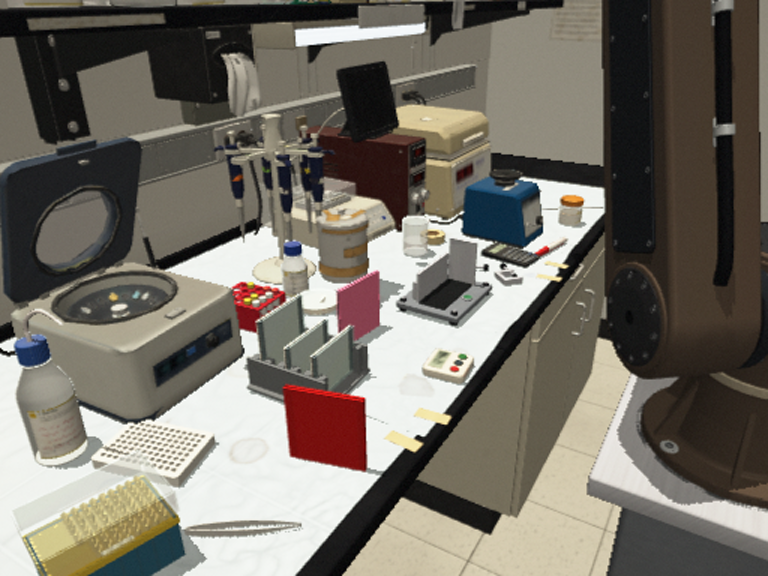

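View pics/t0.png

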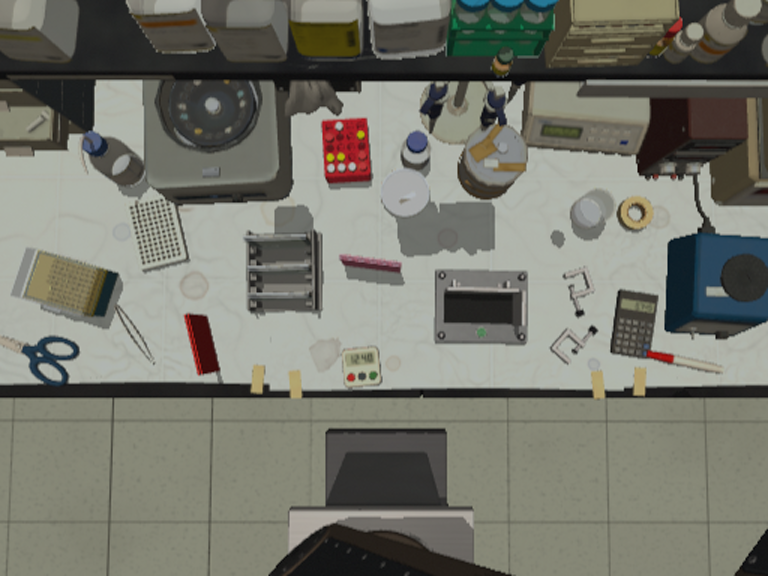

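The scene view shows the rack at (310,360) with three glassy cassettes. The one at (280,330) looks tallest. The decoys are pink at (358,305) and red at (325,427), and the stand is at (447,285). In the top view the rack is at (285,272), the stand at (480,305) and the clamps at about (577,315). Next I'll check heights and take an enlarged crop.

Run:
```python
from h import *
ia,pa=cloud('s0'); ib,pb=cloud('t0')
save(np.vstack([cv2.resize(ia[165:285,150:270],(560,560))[:290*2][:560],]),'cropA')
def sel(p,c,R,z0,z1):
    q=p.reshape(-1,3); q=q[~np.isnan(q[:,0])]
    m=(np.hypot(q[:,0]-c[0],q[:,1]-c[1])<R)&(q[:,2]>z0)&(q[:,2]<z1); return q[m]
def rect(n,q):
    (c,s,a)=cv2.minAreaRect(q[:,:2].astype(np.float32)); print(n,len(q),'c',np.round(c,1),'s',np.round(s,1),'ang',round(a,2),'z',np.percentile(q[:,2],[5,50,95]).round(1))
rc=pb[int(272/1.5),int(250/1.5)];sc=pb[int(335/1.5),int(460/1.5)];print(rc,sc)
rc=np.nanmean(pb[155:208,165:214].reshape(-1,3),0);sc=np.nanmean(pb[180:228,291:350].reshape(-1,3),0);print(rc,sc)
for n,p in(('top',pb),('scene',pa)):
    for z0,z1 in((45,62),(75,95),(105,125)):
        q=sel(p,rc,110,z0,z1)
        if len(q)>5: rect(f'{n} rack {z0}',q)
    for z0,z1 in((14,21),(70,84),(100,114)):
        q=sel(p,sc,115,z0,z1)
        if len(q)>5: rect(f'{n} stand {z0}',q)
# line of heights along x through rack centre
q=sel(pb,rc,80,0,140)
for x in range(int(rc[0])-75,int(rc[0])+80,5):
    m=(abs(q[:,0]-x)<2.5)&(abs(q[:,1]-rc[1])<20)
    if m.any(): print(x,q[m,2].max().round(0),np.median(q[m,2]).round(0))
```

```text
[554.279267   221.54274918  57.19456129] [ 450.25817906 -132.67670597   21.8401548 ]
[555.81594958 166.66785193  39.72512121] [ 500.36990701 -168.12471473   27.06205083]
top rack 45 559 c [561.  144.2] s [134.6 166.8] ang 1.58 z [47.6 54.4 59.4]
top rack 75 322 c [559.7 138.9] s [ 95.2 160.3] ang 1.75 z [77.4 85.  89.4]
top rack 105 174 c [598.7 138.2] s [162.5  24.8] ang 80.54 z [106.5 114.4 117.7]
top stand 14 1636 c [ 502.1 -171.3] s [159.4 124.8] ang 89.77 z [15.3 18.6 20.7]
top stand 70 150 c [ 520.4 -176.7] s [130.5  52.2] ang 63.19 z [72.1 76.7 80.9]
top stand 100 80 c [ 494.7 -226.8] s [ 6.6 55. ] ang 89.53 z [100.6 106.7 110.3]
scene rack 45 997 c [559.9 143.8] s [136.6 171.5] ang 1.38 z [46.2 53.4 60.7]
scene rack 75 698 c [559.4 139.6] s [100.  163.7] ang 0.63 z [75.9 83.  92.2]
scene rack 105 199 c [598.7 140.2] s [162.2  28.3] ang 79.01 z [106.  111.7 114.6]
scene stand 14 710 c [ 501.1 -168.9] s [161.3 126.1] ang 89.52 z [15.1 17.9 20.8]
scene stand 70 158 c [ 517.9 -178.2] s [135.3  51.8] ang 63.29 z [70.4 75.2 82.5]
scene stand 100 47 c [ 492.5 -225.5] s [ 9.  53.2] ang 88.3 z [100.7 103.8 106.2]
480 4.0 1.0
485 4.0 2.0
490 5.0 1.0
495 16.0 9.0
500 14.0 11.0
505 15.0 10.0
510 90.0 21.0
515 89.0 85.0
520 86.0 86.0
525 15.0 11.0
530 12.0 10.0
535 16.0 10.0
540 14.0 9.0
545 16.0 10.0
550 16.0 11.0
555 88.0 38.0
560 90.0 85.0
565 89.0 85.0
575 14.0 11.0
580 13.0 9.0
585 15.0 9.0
590 16.0 10.0
595 14.0 10.0
600 118.0 62.0
605 119.0 115.0
610 118.0 114.0
625 14.0 12.0
630 9.0 8.0
```

View pics/cropA.png

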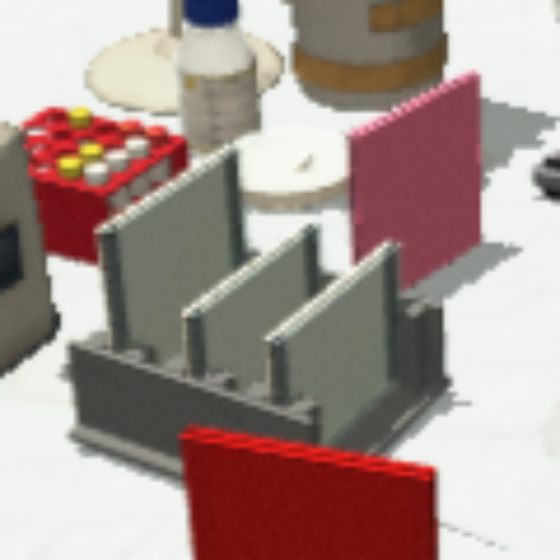

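Tall cassette confirmed: crop (170,240), in the rear groove, at z=115. The other two measure about 85, so they are the short ones. The pink and red plates are decoys. Now I'll fit the lines.

Run:
```python
from h import *
from scipy.spatial.transform import Rotation as R
def fit(n,p,x0,x1,y0,y1,z0,z1):
    q=p.reshape(-1,3); q=q[~np.isnan(q[:,0])]
    q=q[(q[:,0]>x0)&(q[:,0]<x1)&(q[:,1]>y0)&(q[:,1]<y1)&(q[:,2]>z0)&(q[:,2]<z1)]
    (c,s,a)=cv2.minAreaRect(q[:,:2].astype(np.float32)); v=cv2.fitLine(q[:,:2].astype(np.float32),cv2.DIST_HUBER,0,.01,.01).ravel()
    print(n,len(q),'rect',np.round(c,1),np.round(s,1),round(a,2),'med',np.median(q,0).round(1),'lineang',np.degrees(np.arctan2(v[1],v[0])).round(2),'xr',np.percentile(q[:,0],[2,98]).round(1),'yr',np.percentile(q[:,1],[2,98]).round(1))
for t in('t0','s0'):
    im,p=cloud(t)
    fit(t+' tall',p,585,630,85,240,108,122)
    fit(t+' tallsolid',p,585,630,85,240,65,122)
    fit(t+' shortmid',p,545,580,85,240,78,92)
    fit(t+' rackall',p,470,650,85,250,30,58)
    fit(t+' guide',p,440,560,-240,-210,95,112)
    fit(t+' wall',p,505,540,-236,-90,68,82)
    fit(t+' base',p,400,600,-280,-70,14,21)
    fit(t+' gasket',p,460,515,-215,-110,18,27)
im,p=cloud('t0')
z=np.load('pics/t0.npz');f,cx,cy=z['k'];T=np.linalg.inv(z['pose'])
for dx in range(-10,12,2):
    c=T@[607+dx,145,115,1];u,v=c[:2]/c[2]*f+[cx,cy];print(dx,im[int(v),int(u)],round(v,1),end=' ')
o=status.get_obs();print(o['time'])
```

```text
t0 tall 156 rect [605.  169.7] [ 8.8 99.1] 1.61 med [604.2 166.3 114.5] lineang -88.71 xr [600.1 609.3] yr [121.6 217.3]
t0 tallsolid 263 rect [605.  169.7] [ 8.9 99.1] 1.47 med [602.2 169.6 112.1] lineang -88.15 xr [599.8 609.1] yr [120.6 217.3]
t0 shortmid 138 rect [560.  169.3] [ 8.4 97.5] 1.44 med [559.3 162.1  84.9] lineang -88.76 xr [556.4 564.3] yr [120.9 216.8]
t0 rackall 650 rect [560.3 170.2] [134.6 114.8] 1.58 med [556.5 149.   53. ] lineang 74.51 xr [496.9 623.4] yr [112.4 225.8]
t0 guide 93 rect [ 494.7 -226.8] [ 6.6 55. ] 89.53 med [ 493.7 -226.5  106.3] lineang -2.58 xr [467.3 522.2] yr [-230.1 -223.4]
t0 wall 137 rect [ 525.2 -167.3] [118.6  18.7] 81.6 med [ 526.3 -164.7   76.7] lineang -89.9 xr [514.  529.2] yr [-224.3 -109.9]
t0 base 1636 rect [ 502.1 -171.3] [159.4 124.8] 89.77 med [ 496.6 -164.9   18.6] lineang 53.33 xr [440.2 562. ] yr [-249.5  -92. ]
t0 gasket 778 rect [ 487.8 -163.4] [ 54.4 103. ] 0.11 med [ 489.  -163.8   21.7] lineang 89.79 xr [460.7 514.8] yr [-212.9 -112.3]
s0 tall 154 rect [604.  171.1] [ 11.1 101.3] 2.05 med [602.6 175.6 113. ] lineang -8
[... 477 characters left out ...]
.  -224.2  101.3] lineang -2.09 xr [466.5 519.3] yr [-229.4 -220.5]
s0 wall 114 rect [ 524.9 -168.8] [122.5  20.5] 80.86 med [ 523.8 -182.    74.4] lineang 87.18 xr [505.8 528.5] yr [-227.4 -108.1]
s0 base 710 rect [ 501.1 -168.9] [161.3 126.1] 89.52 med [ 474.4 -141.1   17.9] lineang 66.29 xr [439.4 557.4] yr [-236.2  -90. ]
s0 gasket 290 rect [ 487.3 -162.2] [103.9  53.8] 89.27 med [ 490.3 -159.1   20.8] lineang 89.18 xr [463.9 513.6] yr [-212.9 -112.4]
-10 [73 75 69] 160.9 -8 [73 75 69] 160.1 -6 [108 109 105] 159.3 -4 [105 106 101] 158.4 -2 [119 121 117] 157.6 0 [124 126 123] 156.8 2 [94 96 91] 155.9 4 [94 96 91] 155.1 6 [109 112 107] 154.3 8 [110 113 107] 153.4 10 [110 113 107] 152.6 0.1
```

Add to h.py:
```python
from scipy.spatial.transform import Rotation as Ro
def rot(yaw): # tool down, tool y along world angle 180+yaw(deg): -x of object at that yaw
    c,s=np.cos(np.radians(yaw)),np.sin(np.radians(yaw)); x,y=np.array([s,-c,0]),np.array([-c,-s,0])
    return np.stack([x,y,np.cross(x,y)],1)
def rel(pos,yaw):
    o=status.get_obs(); A=np.array(o['eef_rot']); 
    print('t',round(o['time'],2),'pos',np.round(o['eef_pos'],1),'gap',round(o['finger_gap'],1),'F',np.round(o['contact_force'],1),'T',np.round(o['torque'],2))
    print('turn deg',Ro.from_matrix(A.T@rot(yaw)).as_rotvec(degrees=True).round(2),'shift cm',(A.T@(np.array(pos)-o['eef_pos'])/10).round(2))
```

```text
(no output)
```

arm_command --pt "0 0 -68.8 -62.4 59.8 -2.2 0.4" --pt "0 0 -68.8 -62.4 59.8 -2.2 0.4" --pt "0 0 -68.8 -62.4 59.8 -2.2 0.4" --pt "0 0 -68.8 -62.4 59.8 -2.2 0.4" --pt "0 0 -68.8 -62.4 59.8 -2.2 0.4" --pt "0 0 -68.8 -62.4 59.8 -2.2 0.4" --pt "0 0 -68.8 -62.4 59.8 -2.2 0.4" --pt "0 0 -68.8 -62.4 59.8 -2.2 0.4"

```text
time: 0.9
eef_pos: [420.4, -253.8, 247.8]
eef_rot: [[0.032, -0.999, 0.0], [-0.999, -0.032, 0.0], [-0.0, -0.0, -1.0]]
contact_force: [2.0, -1.5, -0.2]
finger_gap: 36.1
```

```bash
python3 -c "
from h import *
rel([605,170,260],1.5); print(status.get_obs()['q'])"
```

```text
t 0.9 pos [ 420.4 -253.8  247.8] gap 36.1 F [ 2.  -1.5 -0.2] T [-0.05 -0.08  0.01]
turn deg [-0.01  0.01  0.34] shift cm [-41.77 -19.81  -1.22]
[-1.42028279e-01  4.47701830e-02 -3.65633515e-01 -1.24569961e-04
 -1.16029463e+00  1.74141121e-01]
```

arm_command --pt "0 0 0 -41.5 -19.5 -1.2 0.4" --pt "0 0 0 -41.5 -19.5 -1.2 0.4" --pt "0 0 0 -41.5 -19.5 -1.2 0.4" --pt "0 0 0 -41.5 -19.5 -1.2 0.4" --pt "0 0 0 -41.5 -19.5 -1.2 0.4" --pt "0 0 0 -41.5 -19.5 -1.2 0.4" --pt "0 0 0 -41.5 -19.5 -1.2 0.4" --pt "0 0 0 -41.5 -19.5 -1.2 0.4"

```text
time: 1.7
eef_pos: [581.0, 112.5, 258.1]
eef_rot: [[0.026, -1.0, -0.0], [-1.0, -0.026, -0.0], [0.0, 0.0, -1.0]]
contact_force: [0.8, -0.0, 0.4]
finger_gap: 35.3
```

arm_command --pt "0 0 0 0 0 0 0.4" --pt "0 0 0 0 0 0 0.4" --pt "0 0 0 0 0 0 0.4"

```text
time: 2.0
eef_pos: [580.3, 109.9, 257.8]
eef_rot: [[0.026, -1.0, -0.001], [-1.0, -0.026, -0.0], [0.0, 0.001, -1.0]]
contact_force: [-0.4, -1.4, -0.3]
finger_gap: 34.9
```

```bash
python3 -c "
from h import *
rel([605,170,260],1.5)
im=cap('wrist','w1'); save(im,'w1',s=1.5); z=np.load('pics/w1.npz');print(z['pose'].round(2),z['k'])"
```

```text
t 2.0 pos [580.3 109.9 257.8] gap 34.9 F [-0.4 -1.4 -0.3] T [-0.03  0.08  0.01]
turn deg [ 0.05 -0.02 -0.02] shift cm [-5.94 -2.63 -0.22]
[[-1.0000e+00 -2.0000e-02 -1.0000e-02  5.8285e+02]
 [-3.0000e-02  9.6000e-01  2.7000e-01  3.4190e+01]
 [ 0.0000e+00  2.7000e-01 -9.6000e-01  4.0475e+02]
 [ 0.0000e+00  0.0000e+00  0.0000e+00  1.0000e+00]] [273.28759447 254.02636057 187.00138211]
```

View pics/w1.png

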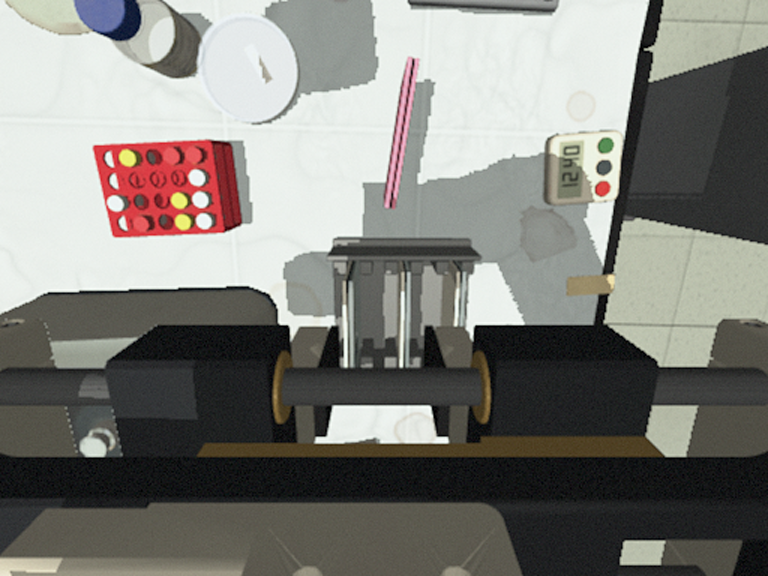

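The wrist view shows the rack at (403,300), with three cassettes at columns of about 350 (tall, +x), 405 and 460. I'll refine the tall one from this depth image.

Run:
```python
from h import *
im,p=cloud('w1'); q=p.reshape(-1,3); ok=~np.isnan(q[:,0])
for n,x0,x1,z0,z1 in(('tall',590,622,106,122),('mid',545,575,77,93),('rackwall',480,640,50,60)):
    s=q[ok&(q[:,0]>x0)&(q[:,0]<x1)&(q[:,1]>85)&(q[:,1]<200)&(q[:,2]>z0)&(q[:,2]<z1)]
    print(n,len(s))
    if len(s)<5: continue
    print(np.percentile(s,[2,50,98],axis=0).round(1).tolist())
    for y in range(100,180,8):
        t=s[abs(s[:,1]-y)<4]
        if len(t): print(y,len(t),np.percentile(t[:,0],[0,50,100]).round(1))
save(im,'w1c',(210,150,325,250),5)
```

```text
tall 404
[[599.8, 118.0, 106.9], [603.5, 150.2, 114.5], [608.0, 185.6, 115.8]]
116 28 [601.3 604.8 608.6]
124 46 [601.2 604.6 608.1]
132 47 [600.5 603.5 608. ]
140 46 [600.4 603.4 608. ]
148 47 [600.2 603.4 608. ]
156 51 [599.9 603.3 608. ]
164 48 [599.9 604.1 608. ]
172 39 [599.8 603.3 606.8]
mid 381
[[554.8, 117.6, 78.4], [559.2, 156.6, 84.7], [563.4, 198.1, 86.0]]
116 24 [555.9 559.6 563.4]
124 36 [555.9 559.5 563.2]
132 38 [556.5 559.2 563.8]
140 35 [556.1 558.9 563.5]
148 38 [555.8 560.8 563.3]
156 35 [555.4 558.2 563.1]
164 37 [555.1 560.1 562.9]
172 34 [554.8 559.9 562.6]
rackwall 1049
[[498.1, 109.6, 50.5], [560.7, 116.5, 54.6], [622.1, 173.5, 58.5]]
108 200 [492.6 539.  617.3]
116 504 [492.2 565.8 627.7]
124 256 [498.2 568.9 621.2]
132 6 [518.3 518.6 518.9]
140 7 [518.2 518.4 563.4]
148 12 [518.  518.3 563.3]
156 13 [517.8 562.9 563.1]
164 17 [517.6 562.7 599.8]
172 16 [517.5 562.6 599.6]
```

View pics/w1c.png

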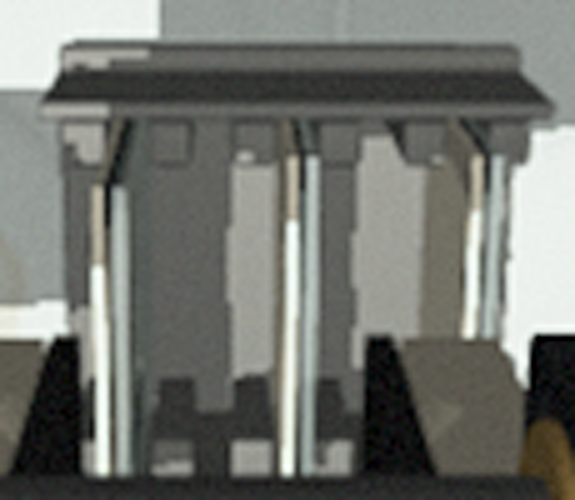

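The white ceramic is on the left in the crop (columns near 100), so it faces +x as described. Centre is about (604, 169.5), yaw about 1.5°. I'll move over it and descend, with the fingers at 0.25.

arm_command --pt "0 0 0 -3 -1.3 0 0.25" --pt "0 0 0 -5.9 -2.5 0 0.25" --pt "0 0 0 -5.9 -2.5 0 0.25" --pt "0 0 0 -5.9 -2.5 5 0.25" --pt "0 0 0 -5.9 -2.5 9 0.25" --pt "0 0 0 -5.9 -2.5 12 0.25" --pt "0 0 0 -5.9 -2.5 12 0.25"

```text
time: 2.75
eef_pos: [601.4, 167.4, 134.1]
eef_rot: [[0.024, -1.0, -0.007], [-1.0, -0.024, -0.003], [0.003, 0.007, -1.0]]
contact_force: [0.2, -0.5, -0.1]
finger_gap: 22.4
```

```bash
python3 -c "
from h import *
rel([604,169.5,95],1.5)"
```

```text
t 2.75 pos [601.4 167.4 134.1] gap 22.4 F [ 0.2 -0.5 -0.1] T [-0.05  0.16 -0.02]
turn deg [ 0.41 -0.18 -0.14] shift cm [-0.22 -0.3   3.91]
```

arm_command --pt "0 0 0 0 0 0 0.25" --pt "0 0 0 0 0 0 0.25"

```text
time: 2.95
eef_pos: [605.5, 170.1, 140.7]
eef_rot: [[0.026, -1.0, 0.003], [-1.0, -0.026, 0.001], [-0.001, -0.003, -1.0]]
contact_force: [0.5, 0.3, 0.3]
finger_gap: 22.1
```

```bash
python3 -c "
from h import *
rel([604,169.5,95],1.5)"
```

```text
t 2.95 pos [605.5 170.1 140.7] gap 22.1 F [0.5 0.3 0.3] T [-0.03  0.07  0.01]
turn deg [-0.19  0.07 -0.02] shift cm [0.06 0.17 4.57]
```

arm_command --pt "0 0 0 0 0 0 0.25" --pt "0 0 0 0 0 1 0.25" --pt "0 0 0 0 0 2 0.25" --pt "0 0 0 0 0 3 0.25" --pt "0 0 0 0 0 3.8 0.25" --pt "0 0 0 0 0 4.3 0.25" --pt "0 0 0 0 0 4.3 0.25" --pt "0 0 0 0 0 4.3 0.25"

```text
time: 3.75
eef_pos: [604.3, 170.1, 95.1]
eef_rot: [[0.026, -1.0, -0.0], [-1.0, -0.026, -0.0], [0.0, 0.0, -1.0]]
contact_force: [0.7, -0.2, 1.0]
finger_gap: 22.0
```

arm_command --pt "0 0 0 0 0 0 0.25" --pt "0 0 0 0 0 0 0.25"

```text
time: 3.95
eef_pos: [604.5, 170.2, 95.7]
eef_rot: [[0.026, -1.0, 0.001], [-1.0, -0.026, 0.0], [-0.0, -0.001, -1.0]]
contact_force: [-0.5, -0.2, 0.2]
finger_gap: 22.0
```

```bash
python3 -c "
from h import *
rel([604,169.5,95],1.5)"
```

```text
t 3.95 pos [604.5 170.2  95.7] gap 22.0 F [-0.5 -0.2  0.2] T [0.01 0.08 0.  ]
turn deg [-0.04  0.02 -0.01] shift cm [0.07 0.05 0.07]
```

arm_command --pt "0 0 0 0 0 0 0.2" --pt "0 0 0 0 0 0 0.15" --pt "0 0 0 0 0 0 0.1" --pt "0 0 0 0 0 0 0.05" --pt "0 0 0 0 0 0 0" --pt "0 0 0 0 0 0 0" --pt "0 0 0 0 0 0 0" --pt "0 0 0 0 0 0 0" --squeeze 25

```text
time: 4.75
eef_pos: [604.2, 170.0, 95.3]
eef_rot: [[0.026, -1.0, 0.0], [-1.0, -0.026, -0.0], [0.0, -0.0, -1.0]]
contact_force: [-1.1, 0.1, 2.1]
finger_gap: 8.0
```

Gripped at 8.0 mm. Now I'll lift smoothly.

arm_command --pt "0 0 0 0 0 -0.5 0" --pt "0 0 0 0 0 -1.5 0" --pt "0 0 0 0 0 -2.5 0" --pt "0 0 0 0 0 -3.5 0" --pt "0 0 0 0 0 -4.5 0" --pt "0 0 0 0 0 -5.5 0" --pt "0 0 0 0 0 -6 0" --pt "0 0 0 0 0 -6 0"

```text
time: 5.55
eef_pos: [604.7, 170.3, 156.4]
eef_rot: [[0.026, -1.0, 0.002], [-1.0, -0.026, 0.001], [-0.001, -0.002, -1.0]]
contact_force: [-0.6, 0.6, -1.5]
finger_gap: 7.8
```

arm_command --pt "0 0 0 0 0 -1.5 0" --pt "0 0 0 0 0 -3 0" --pt "0 0 0 0 0 -5 0" --pt "0 0 0 0 0 -7 0" --pt "0 0 0 0 0 -8.5 0" --pt "0 0 0 0 0 -9.5 0" --pt "0 0 0 0 0 -9.5 0" --pt "0 0 0 0 0 -9.5 0"

```text
time: 6.35
eef_pos: [603.8, 170.0, 249.3]
eef_rot: [[0.026, -1.0, -0.001], [-1.0, -0.026, -0.0], [0.0, 0.001, -1.0]]
contact_force: [1.0, -0.6, -1.5]
finger_gap: 7.7
```

```bash
python3 -c "
from h import *
rel([490,-140,250],-0.3)"
```

```text
t 6.35 pos [603.8 170.  249.3] gap 7.7 F [ 1.  -0.6 -1.5] T [ 0.02  0.15 -0.02]
turn deg [ 0.06 -0.01  1.78] shift cm [30.69 12.18 -0.05]
```

arm_command --pt "0 0 0 2 0.6 0 0" --pt "0 0 0 6 2 0 0" --pt "0 0 0.5 10 3.2 0 0" --pt "0 0 0.8 14 4.4 0 0" --pt "0 0 1.2 18 5.7 0 0" --pt "0 0 1.8 22 7 0 0" --pt "0 0 1.8 26 8.3 0 0" --pt "0 0 1.8 29 9.2 0 0"

```text
time: 7.15
eef_pos: [517.7, -124.7, 249.4]
eef_rot: [[-0.006, -1.0, -0.002], [-1.0, 0.006, -0.0], [0.0, 0.002, -1.0]]
contact_force: [1.0, 0.2, -1.9]
finger_gap: 7.5
```

arm_command --pt "0 0 0 2 0.6 0 0" --pt "0 0 0 3.5 1.1 0 0" --pt "0 0 0 4.3 1.3 0 0" --pt "0 0 0 4.3 1.3 0 0" --pt "0 0 0 4.3 1.3 0 0" --pt "0 0 0 4.3 1.3 0 0" --pt "0 0 0 4.3 1.3 0 0"

```text
time: 7.85
eef_pos: [506.9, -164.5, 250.1]
eef_rot: [[-0.004, -1.0, -0.0], [-1.0, 0.004, 0.0], [-0.0, 0.0, -1.0]]
contact_force: [0.2, -0.8, -0.9]
finger_gap: 8.1
```

```bash
python3 -c "
from h import *
rel([507,-165,250],-0.3)
im=cap('wrist','w2'); save(im,'w2',s=1.5)"
```

```text
t 7.85 pos [ 506.9 -164.5  250.1] gap 8.1 F [ 0.2 -0.8 -0.9] T [0.01 0.08 0.05]
turn deg [0.   0.   0.05] shift cm [ 0.05 -0.01  0.01]
```

View pics/w2.png

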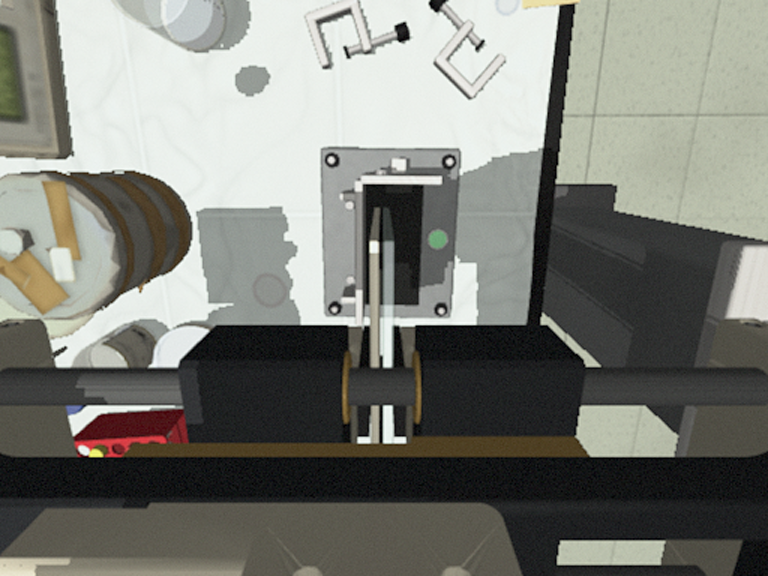

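The wrist view shows the held cassette at columns 370–393. The back-wall top is at about column 357, the guide top at (400,180), and the clamps at (355,35) and (470,50) have not been touched. Now I'll measure the gaps in this single frame.

Run:
```python
from h import *
im,p=cloud('w2'); q=p.reshape(-1,3); q=q[~np.isnan(q[:,0])]
def box(n,x0,x1,y0,y1,z0,z1):
    s=q[(q[:,0]>x0)&(q[:,0]<x1)&(q[:,1]>y0)&(q[:,1]<y1)&(q[:,2]>z0)&(q[:,2]<z1)]
    print(n,len(s),'P2/50/98',np.percentile(s,[1,50,99],axis=0).round(1).tolist())
    v=cv2.fitLine(s[:,:2].astype(np.float32),cv2.DIST_HUBER,0,.01,.01).ravel();print('  ang',np.degrees(np.arctan2(v[1],v[0])).round(2))
    return s
box('guide top',455,535,-250,-205,103,113)
w=box('wall top',512,540,-215,-110,72,84)
for y in range(-215,-110,20):
    t=w[abs(w[:,1]-y)<10]; 
    if len(t): print('   ',y,np.percentile(t[:,0],[1,50,99]).round(1))
c=box('cass',490,525,-230,-120,155,285)
top=box('cass top',490,525,-230,-120,262,285)
for y in range(-215,-150,10):
    t=top[abs(top[:,1]-y)<5]
    if len(t): print('   ',y,np.percentile(t[:,0],[1,50,99]).round(1))
box('gasket',475,500,-210,-170,15,30)
box('base',440,462,-240,-150,10,25)
# right end face of cassette: y vs z
for z in range(165,275,15):
    t=c[abs(c[:,2]-z)<7]
    if len(t): print('z',z,len(t),np.percentile(t,[2,50,98],axis=0)[:,:2].round(1).tolist())
```

```text
guide top 327 P2/50/98 [[465.9, -232.7, 105.2], [492.6, -229.7, 107.4], [520.5, -226.5, 109.4]]
  ang -1.51
wall top 417 P2/50/98 [[522.0, -214.1, 75.0], [525.2, -165.7, 77.3], [528.7, -112.5, 79.4]]
  ang 88.92
    -215 [521.5 524.5 526.8]
    -195 [521.6 524.7 527.3]
    -175 [522.5 525.1 527.7]
    -155 [522.9 525.5 528.2]
    -135 [523.3 525.9 528.5]
    -115 [523.7 526.2 528.9]
cass 2748 P2/50/98 [[495.6, -217.0, 178.1], [506.8, -177.9, 269.2], [518.5, -126.4, 284.9]]
  ang 89.62
cass top 1881 P2/50/98 [[497.8, -216.9, 263.1], [506.3, -184.1, 269.7], [516.5, -143.6, 284.9]]
  ang -89.66
    -215 [502.9 506.7 510.5]
    -205 [503.3 506.2 510.6]
    -195 [503.3 506.3 510.8]
    -185 [503.2 506.3 510.9]
    -175 [496.4 506.3 518.1]
    -165 [499.8 511.2 514.8]
    -155 [500.2 506.3 514.6]
gasket 482 P2/50/98 [[475.5, -209.5, 20.9], [486.6, -191.9, 22.5], [499.0, -171.2, 24.3]]
  ang -81.39
base 998 P2/50/98 [[440.3, -239.2, 17.3], [450.7, -194.8, 19.2], [461.8, -150.5, 23.7]]
  ang 88.54
z 165 15 [[503.2, -216.9], [506.6, -216.6], [510.2, -125.8]]
z 180 29 [[503.2, -216.9], [506.6, -216.7], [510.3, -126.3]]
z 195 24 [[502.8, -217.0], [506.8, -216.8], [510.1, -216.3]]
z 210 33 [[503.1, -217.0], [507.1, -216.8], [510.5, -216.3]]
z 225 68 [[503.0, -217.0], [507.5, -216.3], [510.3, -126.1]]
z 240 227 [[495.0, -217.0], [507.9, -176.3], [519.0, -126.1]]
z 255 431 [[495.1, -217.0], [506.7, -177.0], [518.9, -172.5]]
z 270 1710 [[498.9, -216.6], [506.3, -187.6], [514.9, -144.4]]
```

Gaps in this frame are about 11 mm to the wall and 9.5 mm to the guide. The stand is turned about 0.5° further than the cassette. I'll descend to about 4 mm above the gasket.

arm_command --pt "0 0 0.5 0 0 1 0" --pt "0 0 0.5 0 0 3 0" --pt "0 0 0.5 0 0 5.5 0" --pt "0 0 0.5 0 0 8 0" --pt "0 0 0.5 0 0 10.5 0" --pt "0 0 0.5 0 0 12.5 0" --pt "0 0 0.5 0 0 13.5 0" --pt "0 0 0.5 0 0 13.8 0"

```text
time: 8.7
eef_pos: [505.8, -165.1, 110.8]
eef_rot: [[-0.014, -1.0, -0.002], [-1.0, 0.014, -0.0], [0.0, 0.002, -1.0]]
contact_force: [1.0, 0.1, -1.8]
finger_gap: 7.7
```

arm_command --pt "0 0 0 0 0 0 0" --pt "0 0 0 0 0 0 0" --pt "0 0 0 0 0 0 0"

```text
time: 9.0
eef_pos: [507.2, -165.2, 113.2]
eef_rot: [[-0.014, -1.0, 0.002], [-1.0, 0.014, -0.0], [0.0, -0.002, -1.0]]
contact_force: [0.9, 0.4, -1.6]
finger_gap: 7.8
```

```bash
python3 -c "
from h import *
rel([507,-165,112],-0.8)"
```

```text
t 9.0 pos [ 507.2 -165.2  113.2] gap 7.8 F [ 0.9  0.4 -1.6] T [ 0.01  0.05 -0.02]
turn deg [-0.11 -0.   -0.  ] shift cm [-0.02  0.02  0.12]
```

arm_command --pt "0 0 0 0.2 -0.2 0 0" --pt "0 0 0 0.4 -0.4 0 0" --pt "0 0 0 0.6 -0.6 0 0" --pt "0 0 0 0.7 -0.8 0 0" --pt "0 0 0 0.7 -0.8 0.1 0" --pt "0 0 0 0.7 -0.8 0.2 0" --pt "0 0 0 0.7 -0.8 0.2 0" --pt "0 0 0 0.7 -0.8 0.2 0"

```text
time: 9.8
eef_pos: [514.3, -172.3, 110.1]
eef_rot: [[-0.014, -1.0, -0.0], [-1.0, 0.014, 0.0], [0.0, 0.0, -1.0]]
contact_force: [-0.3, 1.0, -1.4]
finger_gap: 8.2
```

arm_command --pt "0 0 0 0.05 0 0 0" --pt "0 0 0 0.1 0 0 0" --pt "0 0 0 0.15 0 0 0" --pt "0 0 0 0.15 0 0 0" --pt "0 0 0 0.15 0 0 0"

```text
time: 10.3
eef_pos: [514.4, -173.8, 110.2]
eef_rot: [[-0.014, -1.0, -0.0], [-1.0, 0.014, 0.0], [-0.0, 0.0, -1.0]]
contact_force: [0.2, -0.3, -1.1]
finger_gap: 8.0
```

```bash
python3 -c "
from h import *
rel([516,-174,110],-0.8)"
```

```text
t 10.3 pos [ 514.4 -173.8  110.2] gap 8.0 F [ 0.2 -0.3 -1.1] T [ 0.04  0.05 -0.01]
turn deg [ 0.    0.   -0.01] shift cm [ 0.02 -0.16  0.02]
```

arm_command --pt "0 0 0 0.03 0 0 0" --pt "0 0 0 0.06 0 0 0" --pt "0 0 0 0.1 0 0 0" --pt "0 0 0 0.1 0 0 0" --pt "0 0 0 0.1 0 0 0"

```text
time: 10.8
eef_pos: [514.4, -174.7, 110.2]
eef_rot: [[-0.014, -1.0, 0.0], [-1.0, 0.014, 0.0], [-0.0, -0.0, -1.0]]
contact_force: [-0.2, 1.0, -1.1]
finger_gap: 8.3
```

arm_command --pt "0 0 0 0.03 0 0 0" --pt "0 0 0 0.06 0 0 0" --pt "0 0 0 0.1 0 0 0" --pt "0 0 0 0.1 0 0 0" --pt "0 0 0 0.1 0 0 0"

```text
time: 11.3
eef_pos: [514.5, -174.8, 110.2]
eef_rot: [[-0.014, -1.0, 0.0], [-1.0, 0.014, 0.001], [-0.001, -0.0, -1.0]]
contact_force: [-0.4, 8.1, 2.6]
finger_gap: 7.5
```

arm_command --pt "0 0 0 -0.07 0 0 0" --pt "0 0 0 -0.14 0 0 0" --pt "0 0 0 -0.14 -0.1 0 0" --pt "0 0 0 -0.14 -0.2 0 0" --pt "0 0 0 -0.14 -0.2 0 0" --pt "0 0 0 -0.14 -0.2 0 0"

```text
time: 11.9
eef_pos: [516.4, -174.6, 110.1]
eef_rot: [[-0.014, -1.0, -0.0], [-1.0, 0.014, -0.0], [0.0, 0.0, -1.0]]
contact_force: [0.1, -0.1, -1.3]
finger_gap: 7.6
```

arm_command --pt "0 0 0 0 -0.05 0 0" --pt "0 0 0 0 -0.1 0 0" --pt "0 0 0 0 -0.1 0 0" --pt "0 0 0 0 -0.1 0 0"

```text
time: 12.3
eef_pos: [517.4, -174.4, 110.2]
eef_rot: [[-0.014, -1.0, 0.0], [-1.0, 0.014, -0.0], [0.0, -0.0, -1.0]]
contact_force: [-0.5, 0.7, -1.7]
finger_gap: 7.9
```

arm_command --pt "0 0 0 0 -0.05 0 0" --pt "0 0 0 0 -0.1 0 0" --pt "0 0 0 0 -0.1 0 0" --pt "0 0 0 0 -0.1 0 0"

```text
time: 12.7
eef_pos: [518.0, -174.5, 110.1]
eef_rot: [[-0.014, -1.0, -0.001], [-1.0, 0.014, 0.0], [-0.0, 0.001, -1.0]]
contact_force: [-1.6, 0.3, -0.3]
finger_gap: 8.2
```

```bash
python3 -c "
from h import *
rel([516,-174,110],-0.8)"
```

```text
t 12.7 pos [ 518.  -174.5  110.1] gap 8.2 F [-1.6  0.3 -0.3] T [ 0.06  0.75 -0.04]
turn deg [ 0.04  0.   -0.02] shift cm [-0.04  0.21  0.01]
```

arm_command --pt "0 0 0 0 -0.03 0 0" --pt "0 0 0 0 -0.05 0 0" --pt "0 0 0 0 -0.05 0 0" --pt "0 0 0 0 -0.05 0 0"

```text
time: 13.1
eef_pos: [518.2, -174.5, 110.0]
eef_rot: [[-0.014, -1.0, -0.001], [-1.0, 0.014, 0.0], [-0.0, 0.001, -1.0]]
contact_force: [-5.0, 0.7, 1.8]
finger_gap: 7.8
```

```bash
python3 -c "
from h import *
rel([516,-174,110],-0.8)"
```

```text
t 13.1 pos [ 518.2 -174.5  110. ] gap 7.8 F [-5.   0.7  1.8] T [ 0.28  2.15 -0.08]
turn deg [ 0.08  0.   -0.02] shift cm [-0.04  0.22  0.  ]
```

arm_command --pt "0 0 0 0 0.05 0 0" --pt "0 0 0 0 0.1 0 0" --pt "0 0 0 0 0.1 0 0" --pt "0 0 0 0 0.1 0.05 0" --pt "0 0 0 0 0.1 0.1 0" --pt "0 0 0 0 0.1 0.15 0" --pt "0 0 0 0 0.1 0.15 0" --pt "0 0 0 0 0.1 0.15 0"

```text
time: 13.9
eef_pos: [518.1, -174.5, 108.7]
eef_rot: [[-0.014, -1.0, 0.0], [-1.0, 0.014, -0.0], [0.0, -0.0, -1.0]]
contact_force: [-2.8, -0.5, -0.2]
finger_gap: 8.0
```

arm_command --pt "0 0 0 0 0 0.05 0" --pt "0 0 0 0 0 0.1 0" --pt "0 0 0 0 0 0.1 0" --pt "0 0 0 0 0 0.1 0"

```text
time: 14.3
eef_pos: [518.1, -174.5, 107.9]
eef_rot: [[-0.014, -1.0, 0.0], [-1.0, 0.014, -0.0], [0.0, -0.0, -1.0]]
contact_force: [-2.9, 0.4, 2.1]
finger_gap: 7.9
```

arm_command --pt "0 0 0 0 0 0.03 0" --pt "0 0 0 0 0 0.05 0" --pt "0 0 0 0 0 0.05 0" --pt "0 0 0 0 0 0.05 0"

```text
time: 14.7
eef_pos: [518.1, -174.5, 107.9]
eef_rot: [[-0.014, -1.0, 0.001], [-1.0, 0.014, -0.0], [0.0, -0.001, -1.0]]
contact_force: [-4.7, 0.9, 6.5]
finger_gap: 7.7
```

arm_command --pt "0 0 0 0 0.03 -0.04 0" --pt "0 0 0 0 0.06 -0.06 0" --pt "0 0 0 0.03 0.06 -0.06 0" --pt "0 0 0 0.06 0.06 -0.06 0" --pt "0 0 0 0.09 0.06 -0.06 0" --pt "0 0 0 0.12 0.06 -0.06 0" --pt "0 0 0 0.12 0.06 -0.06 0" --pt "0 0 0 0.12 0.06 -0.06 0"

```text
time: 15.5
eef_pos: [517.8, -174.9, 107.9]
eef_rot: [[-0.014, -1.0, 0.001], [-1.0, 0.014, 0.001], [-0.001, -0.001, -1.0]]
contact_force: [0.2, 6.8, 1.5]
finger_gap: 7.7
```

```bash
python3 -c "
from h import *
rel([516,-174,110],-0.8)"
```

```text
t 15.5 pos [ 517.8 -174.9  107.9] gap 7.7 F [0.2 6.8 1.5] T [2.23 0.32 0.02]
turn deg [-0.06  0.05 -0.  ] shift cm [-0.08  0.19 -0.21]
```

arm_command --pt "0 0 0 0 -0.04 0 0" --pt "0 0 0 0 -0.08 0 0" --pt "0 0 0 0 -0.12 0 0" --pt "0 0 0 0 -0.15 0 0" --pt "0 0 0 0.02 -0.15 0.02 0" --pt "0 0 0 0.03 -0.15 0.03 0" --pt "0 0 0 0.03 -0.15 0.03 0" --pt "0 0 0 0.03 -0.15 0.03 0"

```text
time: 16.3
eef_pos: [518.1, -174.9, 107.8]
eef_rot: [[-0.014, -1.0, -0.001], [-1.0, 0.014, 0.001], [-0.001, 0.001, -1.0]]
contact_force: [-5.6, 9.7, 8.4]
finger_gap: 8.2
```

Run:
```python
from h import *
rel([516,-174,110],-0.8)
a=cap('wrist','w3'); b=cap('scene','s3'); c=cap('top','t3')
save(np.hstack([cv2.resize(b[145:225,255:345],(405,360)),cv2.resize(a[90:230,190:330],(360,360))]),'fin3')
im,p=cloud('w3'); q=p.reshape(-1,3); q=q[~np.isnan(q[:,0])]
def edge(n,x0,x1,y0,y1,z0,z1,ax):
    s=q[(q[:,0]>x0)&(q[:,0]<x1)&(q[:,1]>y0)&(q[:,1]<y1)&(q[:,2]>z0)&(q[:,2]<z1)]
    print(n)
    b=1-ax
    for t in np.arange([x0,y0][b]+5,[x0,y0][b]+ (x1-x0 if b==0 else y1-y0),10):
        r=s[abs(s[:,b]-t)<5]
        if len(r)>5: print('  ',round(t),len(r),np.percentile(r[:,ax],[1,50,99]).round(1),np.median(r[:,2]).round(1))
edge('guide',460,525,-250,-205,102,113,1)
edge('wall',512,540,-230,-110,72,84,0)
edge('casstop',505,526,-228,-190,122,132,0)
edge('cassend',512,524,-235,-200,112,132,1)
```

```text
t 16.3 pos [ 518.1 -174.9  107.8] gap 8.2 F [-5.6  9.7  8.4] T [ 3.5   2.25 -0.12]
turn deg [ 0.06  0.08 -0.02] shift cm [-0.08  0.21 -0.22]
guide
   465 96 [-232.5 -229.8 -226.6] 107.3
   475 216 [-232.5 -229.8 -226.6] 107.3
   485 227 [-232.8 -230.  -226.7] 107.4
   495 223 [-232.9 -230.2 -226.9] 107.2
   505 226 [-233.1 -230.3 -227.1] 107.3
   515 264 [-233.3 -230.1 -207. ] 107.3
wall
   -225 108 [522.4 524.5 527.1] 77.2
   -215 103 [523.2 525.3 527.4] 77.5
   -205 99 [523.4 525.5 527.7] 77.4
   -195 85 [523.6 525.7 527.2] 77.4
   -185 82 [523.9 525.7 527.5] 77.5
   -175 15 [524.1 526.2 527.6] 77.6
   -135 13 [518.4 519.1 524.4] 80.3
   -125 12 [524.4 524.5 524.6] 77.6
   -115 26 [524.7 526.2 528.6] 77.6
casstop
   -223 344 [513.6 517.5 521.4] 127.2
   -213 275 [513.7 516.7 521.6] 127.3
   -203 249 [514.2 517.3 521.8] 127.2
   -193 187 [514.3 517.3 522. ] 127.3
cassend
   517 869 [-227.4 -216.7 -200.4] 127.1
```

View pics/fin3.png

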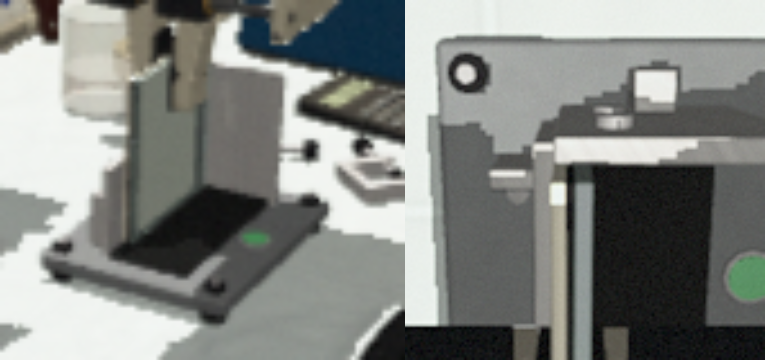

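The picture shows the cassette standing on the gasket with its right edge at the guide plate and its back behind the wall top. The torque suggests a slight bias towards the right side of the wall, so I'll check squareness with a small yaw towards the stand's angle and slightly more push.

arm_command --pt "0 0 0.1 0 -0.02 0 0" --pt "0 0 0.2 0 -0.04 0 0" --pt "0 0 0.3 0 -0.05 0 0" --pt "0 0 0.3 0 -0.05 0 0" --pt "0 0 0.3 0 -0.05 0 0"

```text
time: 16.95
eef_pos: [518.1, -174.9, 107.9]
eef_rot: [[-0.019, -1.0, -0.002], [-1.0, 0.019, 0.001], [-0.001, 0.002, -1.0]]
contact_force: [-7.3, 10.5, 10.5]
finger_gap: 8.1
```

```bash
python3 -c "
from h import *
rel([516,-174,110],-0.8)"
```

```text
t 16.95 pos [ 518.1 -174.9  107.9] gap 8.1 F [-7.3 10.5 10.5] T [3.73 2.81 0.09]
turn deg [ 0.11  0.07 -0.29] shift cm [-0.08  0.22 -0.21]
```

arm_command --pt "0 0 0.1 0 0 0 0" --pt "0 0 0.2 0 0 0 0" --pt "0 0 0.3 0 0 0 0" --pt "0 0 0.3 0 0 0 0" --pt "0 0 0.3 0 0 0 0"

```text
time: 17.45
eef_pos: [518.2, -174.9, 107.9]
eef_rot: [[-0.024, -1.0, -0.002], [-1.0, 0.024, 0.001], [-0.001, 0.002, -1.0]]
contact_force: [-6.8, 10.5, 10.0]
finger_gap: 8.1
```

```bash
python3 -c "
from h import *
rel([516,-174,110],-0.8)"
```

```text
t 17.45 pos [ 518.2 -174.9  107.9] gap 8.1 F [-6.8 10.5 10. ] T [3.76 2.8  0.24]
turn deg [ 0.11  0.07 -0.58] shift cm [-0.08  0.22 -0.21]
```

Tz crosses zero near yaw −1.0°, which matches the edge slopes seen in the image. I'll set that and take out the 0.1° lean.

arm_command --pt "0.05 0.03 -0.1 0 0 -0.01 0" --pt "0.1 0.07 -0.3 0 0 -0.02 0" --pt "0.1 0.07 -0.4 0 0 -0.02 0" --pt "0.1 0.07 -0.4 0 0 -0.02 0" --pt "0.1 0.07 -0.4 0 0 -0.02 0" --pt "0.1 0.07 -0.4 0 0 -0.02 0"

```text
time: 18.05
eef_pos: [518.1, -174.9, 107.9]
eef_rot: [[-0.018, -1.0, -0.0], [-1.0, 0.018, 0.0], [-0.0, 0.0, -1.0]]
contact_force: [-7.0, 10.4, 9.3]
finger_gap: 8.1
```

```bash
python3 -c "
from h import *
rel([516,-174,110],-1.0)"
```

```text
t 18.05 pos [ 518.1 -174.9  107.9] gap 8.1 F [-7.  10.4  9.3] T [ 3.58  2.6  -0.  ]
turn deg [ 0.01  0.01 -0.01] shift cm [-0.08  0.22 -0.21]
```

Run:
```python
from h import *
cap('wrist','w4');b=cap('scene','s4')
for t,y1 in(('w4',-188),('s4',-118)):
    im,p=cloud(t); q=p.reshape(-1,3); q=q[~np.isnan(q[:,0])]
    s=q[(q[:,0]>511)&(q[:,0]<523)&(q[:,1]>-229)&(q[:,1]<y1)&(q[:,2]>123)&(q[:,2]<131)&((q[:,1]<-190)|(q[:,1]>-150))]
    print(t,len(s),s[:,1].min(),s[:,1].max(),'roll deg',np.degrees(np.polyfit(s[:,1],s[:,2],1)[0]).round(2),np.median(s[:,2]))
rel([516,-174,110],-1.0); job.job_done()
rel([516,-174,110],-1.0)
```

```text
w4 1019 -227.50399105282168 -190.05081142063344 roll deg 0.62 127.29579193734136
s4 14 -147.14056238114745 -124.6405700777268 roll deg -1.11 125.37862769379862
t 18.15 pos [ 518.1 -174.9  107.8] gap 7.7 F [-6.   9.6  8.9] T [3.62 2.65 0.02]
turn deg [ 0.01  0.01 -0.01] shift cm [-0.08  0.22 -0.22]
the job is handed in; nothing more can be done
the job is handed in; nothing more can be done
```

The tall cassette is standing on the gasket in the stand's corner, ceramic side to the back wall, and I handed the job in at 18.2 s with it still gripped at 25 N. I drew it straight up out of the rear groove. I first felt for the guide and the wall with the cassette just above the gasket, then set it down and pressed it in.

**Final readings:**
- **Push:** about 6–7 N on the back wall, 10 N on the side guide and 9 N on the gasket.
- **Position:** the TCP is within 0.2 mm of where the cassette met the wall and the guide above the gasket. The readings are therefore real contact, not just drag.
- **Squareness:** the twisting moment about the vertical is close to zero at −1.0° yaw, which agrees with the wall, guide and cassette edge slopes seen by the wrist camera. The tool is upright to 0.01°.

**Less certain:**
- **Stand yaw:** the top camera put it nearer −0.3°; I followed the contact moment and the wrist camera instead.
- **Sideways tilt:** the two depth checks disagreed, +0.6° from the wrist camera and −1.1° from the scene camera on only 14 points. I treated both as noise. An earlier wrist frame showed the top edge level to about 0.1 mm over 30 mm.
- **Rack and clamps:** I never touched the short cassettes or the clamps, but I took no final picture of them.

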